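Load a sample disc into a spectrometer's lift well with a lifting fork

ROBOT

A 6-joint arm with a two-finger parallel gripper is mounted at the origin on the work surface. World frame = base frame: x ahead of the robot, y to its left, z up, the work surface at z = 0. Lengths are in m, angles in rad, forces in N, time in s.
With the tool pointing down it reaches from about 0.25 to 0.725 m from the base axis. Payload 4 kg.
Tool frame: the origin (TCP) lies midway between the tips of the shut fingers; the grasp point (between the pads) lies 19 mm behind it; z points along the fingers, y is the direction in which the jaws open and shut (so a half turn about z gives the same grasp; the last joint's range is limited). The gripper opens to 85 mm and grips with 20 to 120 N. Pads are 22 mm wide; open, the fingers measure 114 mm over their backs; the gripper's body (76 mm by 85 mm) begins 54 mm behind the grasp point. The pads swing forward as they close: fully open they stand 13 mm farther back than shut.
Start: joints at [-1.347, 0.241, 0.005, 1.335, 0, 1.571], TCP at [0.111, -0.488, 0.231] pointing down, gripper open.
Joint ranges: [-2.72, 2.72], [-1.05, 1.87], [-1.09, 1.28], [-1.99, 2.15], [-1.42, 1.44], [-3.14, 3.14]. Speed limits (rad/s): [2.79, 2.79, 3.14, 3.14, 3.14, 3.14].

INTERFACE

Orientations are given as a unit quaternion [x, y, z, w].
In Python, from workcell import monitor, cams, order gives the robot as it stands.
- The arm moves only by the tool send_rows, never from a script. Its argument "moves" is a list of rows, each a list of 4 numbers: the shift along the tool's x, y, z as a fraction of full scale, then the turn about the tool's z as a fraction of full scale. A call has 1 to 20 rows; each row shifts and turns the commanded pose from where the row before left it, along the tool's axes as they then stand; what a row does not reach is not made up. Full scale, the value 1, is 100 cm for a shift and 0.1 rad for a turn. A row lasts 1/10 s, in which the tool goes at most 50 mm and 8.59 degrees, less where a joint would pass 70% of its speed; a pose out of reach is approached as far as the arm can. A call with a number of a shift or a turn outside -1 to 1 is refused whole. A call with a gripper value outside its range is refused whole. "claw" is the gripper's target within -1 to 1 (fully open at 1, half-way at 0, shut at -1), set as the call begins (left out, the last holds). The fingers move at their own pace and stop on an object; the grip force is fixed at half the most. Time passes only in rows, so rows that do not move let the fingers close. It gives the time, the measured TCP pose, the force and the opening at its end, in the units of the state.
- monitor.get_obs(): the state, without advancing time (a new reading comes with each control period).
- cams.camera(name): name is "scene" or "top" or "wrist"; returns (picture, depth): 420x560x3 uint8, blue, green, red; 420x560 float32, m along the optical axis (not along the pixel's ray), 0 where there is no reading.
- cams.camera_info(name): a dict with "intrinsics" (3x3 intrinsics, pixels), "distortion" ([k1, k2, p1, p2, k3] as OpenCV has them; the pictures are not rectified), "T" (4x4, takes a point from camera to world coordinates); the wrist camera has in their place "mount" (4x4, takes a point from camera to tool coordinates, whose origin is the TCP and whose axes are the flange's). Camera axes: x right, y up, looking along -z (the intrinsics and any distortion apply to the point x, -y, -z); pixel columns grow to the right and rows downward; lengths in m; the calibration is good to about 2 mm. A picture is of the moment at which its call begins: read the wrist's pose just before it. camera_info takes no time and is no camera call.
- order.job_done(): hands the job in, once; it reports no verdict.
The state is a dict: "clock": time; "joint_pos": joint angles; "joint_vel": joint speeds; "tau": joint torques, N m; "eef_pos": TCP position; "tool_rot": TCP orientation; "ft_force": force on the tool from outside, world axes, zero at the start; "ft_torque": the same for the moment, N m; "grip_width": finger opening in m.
Only numpy, scipy, OpenCV 4.12 (cv2) and the standard library are available. Lean on these libraries where they do the work, as an engineer would, in place of code of your own. Each camera call takes 0.05 s, during which the arm holds its last target.

TASK

The sample disc lies loose on the flat prongs of the lifting fork: take the fork by its handle, carry the disc level to the spectrometer, leave it standing on the raised lift pin and draw the fork out from under it. Then press the disc down with the flat underside of the fork, firmly but gently, until you feel it bottom on the seat in the well, hold it pressed there for a moment, and put the fork back flat on its rubber rest. Never tilt the disc, touch it with the gripper or press it hard (it cracks at 20 N), and leave the bottle, the jar and the mouse alone.

Things in the scene. Friction and masses are not known exactly. Their poses are not given: they have to be found in the camera images.
- disc: the sample disc: flat aluminium disc with a small window in its middle, 46 mm diameter, 14 mm thick, about 60 g. Origin: centre of its underside; z up. At the start it lies loose on the fork's prongs, up to about 3 mm off fork_bed. Its underside edge is rounded by 1.5 mm. It cracks if the fork presses it with 20 N or more
- fork: the lifting fork, about 200 g: flat steel plate 4 mm thick, 42 mm wide, with an upright black handle. Origin: underside of the plate below the handle's axis; x points along the plate to the prongs, z up. The plate spans x = -22 to +95 mm; an open slot 26 mm wide runs from the prong end back to x = 59 mm, leaving two prongs 8 mm wide. The heel (underside below the handle) is solid, good for pressing
- fork_grip (a point): middle of the fork's handle, 50 mm above the plate's underside. The handle is an upright bar 16 mm thick along the fork's x, 30 mm wide along its y, from 4 to 82 mm above the underside; gripped across the 16 mm (closing along x) it is held stiffly level
- fork_bed (a point): point on the fork's upper face where the disc's centre belongs: 75 mm in front (+x) of the handle axis, 4 mm above the underside
- rest: the fork's rest: fixed rubber pad 150 mm (x) by 80 mm (y), 12 mm thick. Origin: centre of its underside. The fork lies on it at the start with its prongs towards the pad's +x and its handle about 36 mm to -x of the pad's centre
- machine: the spectrometer, fixed. Origin: on the table, straight below the well's axis. Its low blue sample deck (240 mm in x, 180 mm in y, centred on the well) has its top 60 mm above the table; a white housing 130 mm high stands on its +y side, from y = 95 mm to 275 mm. Nothing stands on the deck on the -x, +x and -y sides
- well (a point): centre of the round well in the deck, at the level of the deck's top face. The well is 52 mm across, its rim chamfered by 3 mm. Its floor is a ring-shaped, rubber-mounted seat (gives 1 mm under 10 N) for the disc, whose height is adjustable and is NOT measured: it lies somewhere from 2 to 12 mm below the deck's top, so the seated disc stands 2 to 12 mm proud of the deck
- lift_top (a point): centre of the top of the lift pin, an upright steel pin 16 mm across in the middle of the well. At the start its top is 17 to 20 mm above the deck. It slides down under about 5 N (friction, no spring) and stays where it is left; the force rises steeply only when the disc bottoms on the seat. Home means pressed on the seat with more than 10 N for 0.3 s
- bottle: bystander: small amber bottle, 52 mm diameter, 110 mm tall, origin under its centre
- jar: bystander: white jar, 56 mm diameter, 70 mm tall, origin under its centre
- mouse: bystander: black computer mouse, 100 x 60 x 30 mm, origin under its centre
Mind the look-alikes: they are no part of the job. Several things have the shape of the fork; the one meant has the colours described above. Of the things that look like the rest, the smaller one is meant.

How it is judged:
By the outcome, as a careful person would: the job done as asked, in the order asked, and still so for the second after the job is handed in, with the robot touching nothing.
It also fails if it takes over 72 s, if anything falls off the work surface, if the arm or the gripper's body presses on something with over 40 N, if the wrist force passes 120 N, or if a joint passes its speed limit or range.

## Working session

There is one attempt and no reset: what is moved stays moved. The work goes in short steps, Python scripts to look and compute and a tool call to move; the robot and the scene stay as the last step left them, time stands still between calls to the robot, and variables do not carry over. Pictures are saved under pics/ and viewed, and the job is handed in when it is done.

Besides the shell and the picture viewer there is one more tool, called after "Emit:" as name(argument=value, ...), one argument or row to a line, values as JSON. send_rows: Moves the arm, as the interface text tells. Its arguments: {"type":"object","properties":{"moves":{"type":"array","items":{"type":"array","items":{"type":"number","minimum":-1,"maximum":1}}},"claw":{"type":"number"}},"required":["moves"]}

```bash
ls; mkdir -p pics
cat > h.py <<'E'
import numpy as np, cv2
from workcell import monitor, cams, order
def shot(n,fn):
    o=monitor.get_obs(); im,d=cams.camera(n); im=np.array(im);d=np.array(d)
    cv2.imwrite('pics/'+fn+'.png',im); np.savez('pics/'+fn+'.npz',im=im,d=d,p=np.array(o['eef_pos']),q=np.array(o['tool_rot'])); return im,d,o
def T(n,p=None,q=None):
    i=cams.camera_info(n)
    if 'T' in i: return np.array(i['T'])
    from scipy.spatial.transform import Rotation as R
    M=np.eye(4);M[:3,:3]=R.from_quat(q).as_matrix();M[:3,3]=p
    return M@np.array(i['mount'])
def pts(n,fn,uv=None):
    z=np.load('pics/'+fn+'.npz');d=z['d'];i=cams.camera_info(n)
    if uv is None:
        v,u=np.mgrid[:d.shape[0],:d.shape[1]];uv=np.stack([u.ravel(),v.ravel()],1)
    uv=np.array(uv,float).reshape(-1,2)
    x=cv2.undistortPoints(uv[:,None],np.array(i['intrinsics']),np.array(i['distortion'],float))[:,0]
    dd=d[uv[:,1].astype(int),uv[:,0].astype(int)]
    P=np.stack([x[:,0]*dd,-x[:,1]*dd,-dd,np.ones(len(dd))],1)
    W=(P@T(n,z['p'],z['q']).T)[:,:3]; W[dd==0]=np.nan
    return W
def ray(n,fn,uv,h):
    z=np.load('pics/'+fn+'.npz');i=cams.camera_info(n);uv=np.array(uv,float).reshape(-1,2)
    x=cv2.undistortPoints(uv[:,None],np.array(i['intrinsics']),np.array(i['distortion'],float))[:,0]
    M=T(n,z['p'],z['q']);r=np.stack([x[:,0],-x[:,1],-np.ones(len(x))],1)@M[:3,:3].T
    s=(h-M[2,3])/r[:,2]; return M[:3,3]+r*s[:,None]
E
python3 - <<'E'
from h import *
for n in ('top','scene'): shot(n,n+'0')
o=monitor.get_obs();print({k:np.round(v,3).tolist() for k,v in o.items()})
for n in ('top','scene'):print(np.round(T(n),3))
print(cams.camera_info('wrist'))
E
```

```text
pics
{'clock': 0.1, 'joint_pos': [-1.347, 0.241, 0.004, 1.335, -0.0, 1.571], 'joint_vel': [0.0, -0.002, 0.004, 0.001, -0.0, 0.0], 'tau': [0.0, -37.314, 25.301, 0.011, 0.0, 0.0], 'eef_pos': [0.111, -0.487, 0.231], 'tool_rot': [0.994, 0.112, -0.0, -0.001], 'ft_force': [0.38, 0.455, -0.173], 'ft_torque': [-0.026, -0.028, 0.028], 'grip_width': 0.085}
[[-1.000e-03  9.830e-01 -1.850e-01  2.810e-01]
 [-1.000e+00 -2.000e-03 -6.000e-03 -1.420e-01]
 [-7.000e-03  1.850e-01  9.830e-01  1.232e+00]
 [ 0.000e+00  0.000e+00  0.000e+00  1.000e+00]]
[[-0.79  -0.485  0.375  1.007]
 [ 0.613 -0.616  0.495  0.495]
 [-0.009  0.621  0.784  1.074]
 [ 0.     0.     0.     1.   ]]
{'intrinsics': array([[306.94047326,   0.        , 282.20210142],
       [  0.        , 306.94047326, 208.15156345],
       [  0.        ,   0.        ,   1.        ]]), 'distortion': array([-0.06213797,  0.        ,  0.        ,  0.        ,  0.        ]), 'mount': array([[ 3.14832888e-04,  9.56596095e-01,  2.91416903e-01,
         7.34535768e-02],
       [ 9.99999946e-01, -3.27506999e-04, -5.28780279e-06,
         7.15381806e-04],
       [ 9.03827837e-05,  2.91416889e-01, -9.56596147e-01,
        -1.42000336e-01],
       [ 0.00000000e+00,  0.00000000e+00,  0.00000000e+00,
         1.00000000e+00]])}
```

View pics/top0.png

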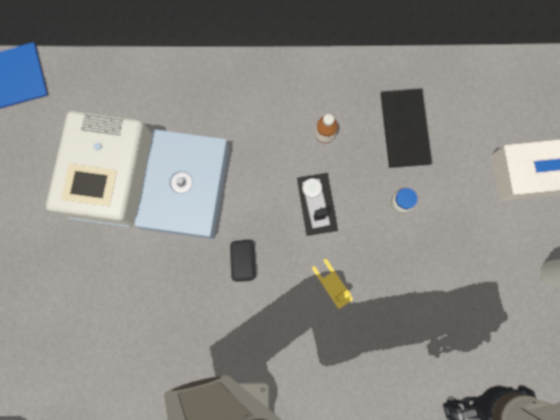

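View pics/scene0.png

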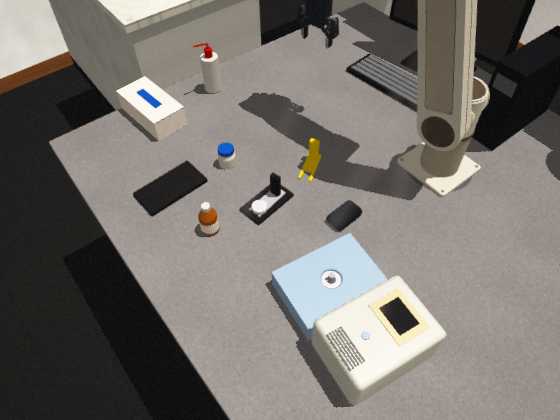

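Fork candidates: the grey plate with a black handle at top (316,205), and the yellow one at (333,285). The description says steel with a black handle, so I choose the first. Rest candidates: the pad under the fork at (317,204), and a larger pad at (406,128). The smaller one, under the fork, is meant.

Run:
```python
from h import *
W=pts('top','top0').reshape(420,560,3); im=np.load('pics/top0.npz')['im']
def show(n,m):
    P=W[m];print(n,m.sum(),np.round(np.nanmedian(P,0),4),np.round(np.nanmin(P,0),3),np.round(np.nanmax(P,0),3))
z=W[...,2]
sl=np.zeros(z.shape,bool);sl[165:245,290:345]=1
hist,e=np.histogram(z[sl&(z>-.01)],bins=np.arange(-0.01,.12,.004));print([(round(a,3),b) for a,b in zip(e,hist)])
show('handle',sl&(z>.06));show('disc',sl&(z>.022)&(z<.045)&(im.min(2)>190))
show('pad',sl&(im.max(2)<50))
m=np.zeros(z.shape,bool);m[120:250,130:235]=1
dk=m&(abs(z-.06)<.01);show('deck',dk)
c,s,a=cv2.minAreaRect(W[dk][:,:2].astype(np.float32)*1000);print(c,s,a)
pad=sl&(im.max(2)<50)&(z<.03);print(cv2.minAreaRect(W[pad][:,:2].astype(np.float32)*1000))
pin=np.zeros(z.shape,bool);pin[172:192,170:192]=1;show('pin',pin&(z>.068))
for n,f,b in(('mouse',.01,(235,280,225,260)),('bottle',.03,(110,145,310,342)),('jar',.03,(185,215,390,420)),('yellow',.01,(255,310,310,355))):
    m=np.zeros(z.shape,bool);m[b[0]:b[1],b[2]:b[3]]=1;show(n,m&(z>f))
a=cv2.resize(im[165:250,285:350],None,fx=6,fy=6,interpolation=cv2.INTER_CUBIC);b=cv2.resize(im[165:200,160:203],None,fx=9,fy=9,interpolation=cv2.INTER_CUBIC)
o=np.zeros((510,800,3),np.uint8);o[:a.shape[0],:a.shape[1]]=a;o[:b.shape[0],400:400+b.shape[1]]=b;cv2.imwrite('pics/crop0.png',o)
```

```text
[(np.float64(-0.01), np.int64(24)), (np.float64(-0.006), np.int64(459)), (np.float64(-0.002), np.int64(1455)), (np.float64(0.002), np.int64(532)), (np.float64(0.006), np.int64(248)), (np.float64(0.01), np.int64(664)), (np.float64(0.014), np.int64(467)), (np.float64(0.018), np.int64(103)), (np.float64(0.022), np.int64(20)), (np.float64(0.026), np.int64(114)), (np.float64(0.03), np.int64(135)), (np.float64(0.034), np.int64(19)), (np.float64(0.038), np.int64(3)), (np.float64(0.042), np.int64(3)), (np.float64(0.046), np.int64(7)), (np.float64(0.05), np.int64(2)), (np.float64(0.054), np.int64(3)), (np.float64(0.058), np.int64(4)), (np.float64(0.062), np.int64(5)), (np.float64(0.066), np.int64(4)), (np.float64(0.07), np.int64(2)), (np.float64(0.074), np.int64(3)), (np.float64(0.078), np.int64(5)), (np.float64(0.082), np.int64(5)), (np.float64(0.086), np.int64(5)), (np.float64(0.09), np.int64(52)), (np.float64(0.094), np.int64(34)), (np.float64(0.098), np.int64(1)), (np.float64(0.102), np.int64(0)), (np.float64(0.106), np.int64(0)), (np.float64(0.11), np.int64(0)), (np.float64(0.114), np.in
[... 222 characters left out ...]
0.008] [ 0.515 -0.211  0.082]
deck 7596 [0.565  0.1174 0.0599] [0.438 0.008 0.05 ] [0.699 0.231 0.07 ]
(569.8212280273438, 119.1600112915039) (192.66868591308594, 241.5035858154297) 81.95414733886719
((511.2781982421875, -244.09597778320312), (7.254672050476074, 2.56038236618042), 0.19093522429466248)
pin 41 [0.5676 0.1118 0.0773] [0.561 0.106 0.069] [0.576 0.12  0.083]
mouse 972 [ 0.3825 -0.0347  0.0288] [ 0.337 -0.064  0.013] [ 0.432 -0.002  0.037]
bottle 450 [ 0.6964 -0.2359  0.0768] [ 0.68  -0.264  0.03 ] [ 0.728 -0.213  0.115]
jar 477 [ 0.5212 -0.4186  0.0688] [ 0.498 -0.447  0.03 ] [ 0.552 -0.395  0.077]
yellow 126 [ 0.2989 -0.2668  0.0805] [ 0.286 -0.283  0.01 ] [ 0.336 -0.237  0.088]
```

View pics/crop0.png

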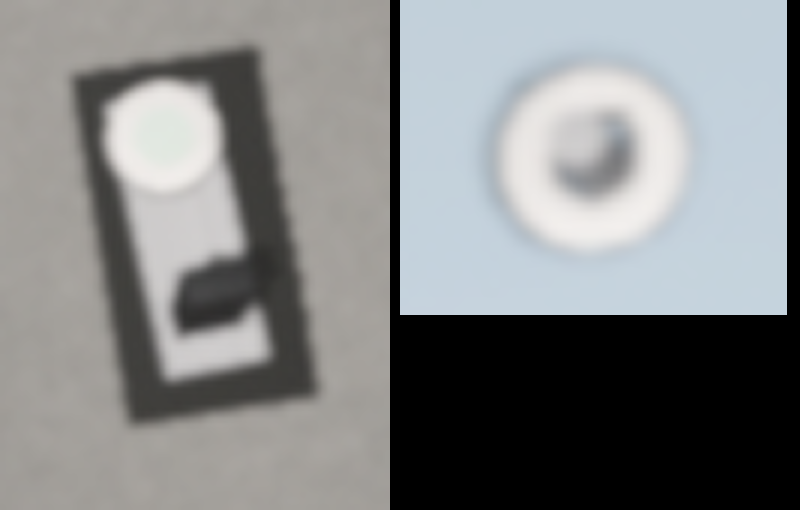

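The crop shows the grey steel plate with its black upright handle and the white disc on the prong end, lying on the small dark pad. That is the fork. Next I move above it for a wrist view.

Emit:
send_rows(
  moves=[
    [0.02, -0.008, 0, 0],
    [0.04, -0.015, 0, 0],
    [0.04, -0.016, 0, 0],
    [0.04, -0.016, 0, 0],
    [0.04, -0.016, 0, 0],
    [0.04, -0.016, 0, 0],
    [0.04, -0.016, 0, 0],
    [0.04, -0.016, 0, 0],
    [0.04, -0.016, 0, 0],
    [0.04, -0.016, 0, 0],
    [0.04, -0.016, 0, 0],
    [0.04, -0.01, 0, 0],
    [0.02, 0, 0, 0],
  ],
  claw=0.1,
)

```text
clock: 1.4
eef_pos: [0.542, -0.2058, 0.2304]
tool_rot: [0.994, 0.114, -0.0, -0.0]
ft_force: [-0.2, -1.4, -0.3]
grip_width: 0.047
```

Emit:
send_rows(
  moves=[
    [0, 0, 0, -0.97],
    [0, 0, 0, -0.97],
    [0, 0, 0, -0.97],
    [0, 0, 0, -0.97],
    [0, 0, 0, -0.97],
    [0, 0, 0, -0.97],
    [0, 0, 0, -0.97],
    [0, 0, 0, -0.97],
    [0, 0, 0, -0.97],
    [0, 0, 0, -0.97],
    [0, 0, 0, -0.97],
    [0, 0, 0, -0.97],
    [0, 0, 0, -0.97],
    [0, 0, 0, -0.97],
    [0, 0, 0, -0.97],
    [0, 0, 0, -0.97],
    [0, 0, 0, 0],
    [0, 0, 0, 0],
  ],
)

```text
clock: 3.2
eef_pos: [0.5395, -0.2083, 0.2309]
tool_rot: [0.632, 0.775, -0.0, -0.0]
ft_force: [-0.1, 0.6, 0.2]
grip_width: 0.0472
```

Run:
```python
from h import *
im,d,o=shot('wrist','w1')
print({k:np.round(v,4).tolist() for k,v in o.items()})
W=pts('wrist','w1').reshape(420,560,3)
m=np.isfinite(W[...,2]);np.save('pics/w1W.npy',W)
```

```text
{'clock': 3.2, 'joint_pos': [-0.3685, 0.3993, 0.2264, 1.3988, -0.0, 0.9993], 'joint_vel': [-0.0004, -0.0015, 0.0038, 0.0007, 0.0001, -0.0029], 'tau': [0.0011, -45.0512, 25.5523, 0.0092, -0.0, -0.0226], 'eef_pos': [0.5395, -0.2083, 0.2309], 'tool_rot': [0.6318, 0.7751, -0.0001, -0.0004], 'ft_force': [-0.1315, 0.605, 0.2146], 'ft_torque': [0.046, 0.0291, 0.0301], 'grip_width': 0.0472}
```

View pics/w1.png

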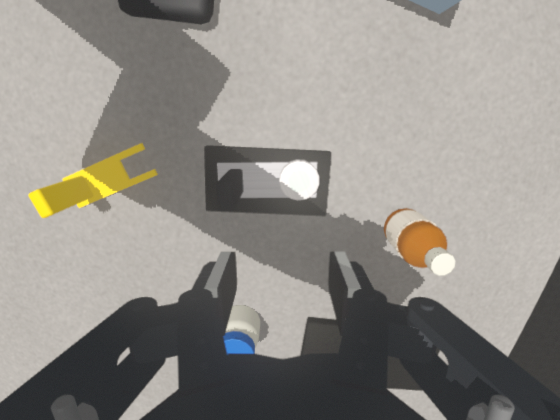

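The wrist view shows the pad at (267,180), the fork with the disc at (299,180) and the handle at (231,182). The yellow look-alike is at (95,180) and the bottle at (425,245). Now I measure.

```bash
cat >> h.py <<'E'
def ell(n,fn,mask,h):
    cs,_=cv2.findContours(mask.astype(np.uint8),cv2.RETR_EXTERNAL,cv2.CHAIN_APPROX_NONE)
    c=max(cs,key=cv2.contourArea)[:,0]
    w=ray(n,fn,c,h)[:,:2]
    A=np.c_[2*w,np.ones(len(w))];s=np.linalg.lstsq(A,(w**2).sum(1),rcond=None)[0]
    return s[:2],np.sqrt(s[2]+s[0]**2+s[1]**2),w
E
python3 - <<'E'
from h import *
z=np.load('pics/w1.npz');im=z['im'].astype(int);W=np.load('pics/w1W.npy')
m=np.zeros(im.shape[:2],bool);m[155:205,274:325]=1
dm=m&(im.min(2)>205);print('disc',dm.sum(),ell('wrist','w1',dm,.030)[:2],np.nanmedian(W[dm],0))
p=np.zeros(im.shape[:2],bool);p[135:225,195:340]=1
pm=(p&(im.max(2)<75));
cs,_=cv2.findContours(pm.astype(np.uint8),cv2.RETR_EXTERNAL,cv2.CHAIN_APPROX_NONE);c=max(cs,key=cv2.contourArea)[:,0]
w=ray('wrist','w1',c,.012);r=cv2.minAreaRect(w[:,:2].astype(np.float32)*1000);print('pad',r)
hm=p&(W[...,2]>.08);print('handle',hm.sum(),np.nanmedian(W[hm],0),cv2.minAreaRect(W[hm][:,:2].astype(np.float32)*1000))
hh=hm&(W[...,2]>.088)
cs,_=cv2.findContours(hh.astype(np.uint8),cv2.RETR_EXTERNAL,cv2.CHAIN_APPROX_NONE);c=max(cs,key=cv2.contourArea)[:,0]
print(cv2.minAreaRect(ray('wrist','w1',c,.094)[:,:2].astype(np.float32)*1000))
sm=p&(im.min(2)>125)&(im.max(2)<200)
cs,_=cv2.findContours((p&(im.min(2)>110)&(W[...,2]>.008)).astype(np.uint8),cv2.RETR_EXTERNAL,cv2.CHAIN_APPROX_NONE);
cc=max([c for c in cs],key=cv2.contourArea)[:,0];print(len(cc),cv2.minAreaRect(ray('wrist','w1',cc,.016)[:,:2].astype(np.float32)*1000))
cv2.imwrite('pics/w1c.png',cv2.resize(z['im'][135:225,195:345],None,fx=5,fy=5,interpolation=cv2.INTER_CUBIC))
E
```

```text
disc 1211 (array([ 0.55425746, -0.19962983]), np.float64(0.023069974282107292)) [ 0.55663026 -0.19859213  0.02939889]
pad ((485.7336730957031, -220.1083984375), (77.85166931152344, 78.95829772949219), 9.8668851852417)
handle 581 [ 0.48607243 -0.21821475  0.09292976] ((485.24755859375, -219.79776000976562), (16.288293838500977, 29.196435928344727), 12.103148460388184)
((485.8650207519531, -218.93536376953125), (16.292966842651367, 29.24672508239746), 12.114156723022461)
278 ((522.8464965820312, -212.8526611328125), (119.55695343017578, 49.56211471557617), 13.475672721862793)
```

View pics/w1c.png

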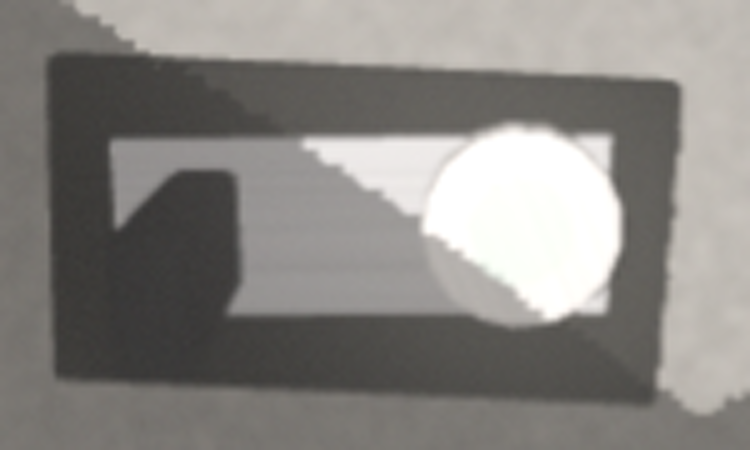

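Run:
```python
from h import *
f=lambda a,h:ray('wrist','w1',np.array(a)/5.+[195-.4,135-.4],h)[:,:2]
p=f([(108,138),(613,133),(608,315),(228,317)],.016);print(p, np.degrees(np.arctan2(*(p[1]-p[0])[::-1])),np.degrees(np.arctan2(*(p[2]-p[3])[::-1])),np.linalg.norm(p[1]-p[0]),np.linalg.norm(p[2]-p[1]))
d=f([(423,224),(623,224),(523,123),(523,326),(523,224.5)],.030);print(d)
q=f([(50,55),(680,82),(655,403),(57,378)],.012);print(q,q.mean(0),np.linalg.norm(q[1]-q[0]),np.linalg.norm(q[2]-q[1]),np.degrees(np.arctan2(*(q[1]-q[0])[::-1])),np.degrees(np.arctan2(*(q[2]-q[3])[::-1])))
```

```text
[[ 0.45878524 -0.20343665]
 [ 0.57391624 -0.17860056]
 [ 0.58295042 -0.22147957]
 [ 0.49342987 -0.24047288]] 12.173319881099383 11.978645875473019 0.11777936222716573 0.04382038420469901
[[ 0.53449542 -0.20585608]
 [ 0.57901099 -0.19663509]
 [ 0.55177103 -0.17887281]
 [ 0.56196162 -0.22470739]
 [ 0.55676742 -0.20136964]]
[[ 0.44190576 -0.18765747]
 [ 0.58703846 -0.16426136]
 [ 0.6002901  -0.24200159]
 [ 0.45407006 -0.26559615]] [ 0.52082609 -0.21487914] 0.14700639054404657 0.07886158057533793 9.157581565433977 9.166429770916395
```

Emit:
send_rows(
  moves=[
    [0, -0.02, 0, -0.08],
    [0, -0.02, 0, 0],
    [0.0005, -0.015, 0, 0],
    [0, 0, 0.03, 0],
    [0, 0, 0.03, 0],
    [0, 0, 0.03, 0],
    [0, 0, 0.03, 0],
    [0, 0, 0, 0],
    [0, 0, 0, 0],
  ],
)

```text
clock: 4.15
eef_pos: [0.4856, -0.2193, 0.1114]
tool_rot: [0.628, 0.778, -0.0, -0.001]
ft_force: [-0.1, 1.2, 0.6]
grip_width: 0.0464
```

Run:
```python
from h import *
im,d,o=shot('wrist','w2')
print({k:np.round(v,4).tolist() for k,v in o.items() if k in('eef_pos','tool_rot','clock')})
W=pts('wrist','w2').reshape(420,560,3)
hm=(W[...,2]>.088)&(W[...,2]<.098)
P=W[hm][:,:2];c=o['eef_pos'][:2];k=np.linalg.norm(P-c,axis=1)<.03
print(k.sum(),np.median(P[k],0),cv2.minAreaRect(P[k].astype(np.float32)*1000))
```

```text
{'clock': 4.15, 'eef_pos': [0.4856, -0.2193, 0.1114], 'tool_rot': [0.6282, 0.7781, -0.0001, -0.0005]}
1309 [ 0.48477157 -0.21818843] ((484.89398193359375, -219.4193572998047), (15.898452758789062, 28.728118896484375), 13.011580467224121)
```

View pics/w2.png

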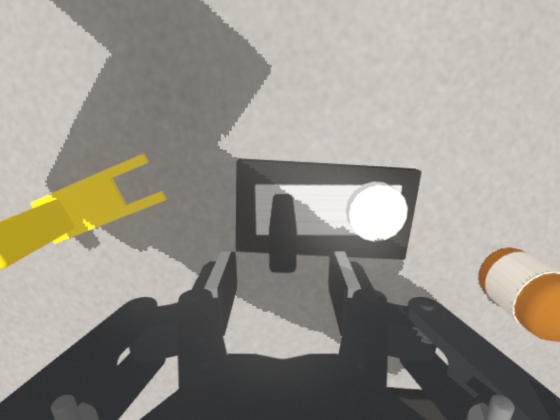

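The handle top at (283,230) lies midway between the fingers, and the depth agrees within 1 mm. I descend and grip.

Emit:
send_rows(
  moves=[
    [0, 0, 0.02, 0],
    [0, 0, 0.02, 0],
    [0, 0, 0.015, 0],
    [0, 0, 0.01, 0],
    [0, 0, 0.003, 0],
    [0, 0, 0, 0],
    [0, 0, 0, 0],
  ],
)

```text
clock: 4.9
eef_pos: [0.4867, -0.2198, 0.0444]
tool_rot: [0.628, 0.778, 0.0, 0.001]
ft_force: [0.4, -0.0, 0.3]
grip_width: 0.0466
```

Emit:
send_rows(
  moves=[
    [0, 0, 0, 0],
    [0, 0, 0, 0],
    [0, 0, 0, 0],
    [0, 0, 0, 0],
    [0, 0, 0, 0],
    [0, 0, 0, 0],
    [0, 0, 0, 0],
    [0, 0, 0, 0],
  ],
  claw=-1,
)

```text
clock: 5.7
eef_pos: [0.4862, -0.2198, 0.044]
tool_rot: [0.628, 0.778, -0.0, 0.001]
ft_force: [-1.4, -0.3, 6.2]
grip_width: 0.0157
```

Emit:
send_rows(
  moves=[
    [0, 0, -0.002, 0],
    [0, 0, -0.003, 0],
    [0, 0, -0.005, 0],
    [0, 0, -0.008, 0],
    [0, 0, -0.01, 0],
    [0, 0, -0.012, 0],
    [0, 0, -0.012, 0],
    [0, 0, -0.012, 0],
    [0, 0, -0.012, 0],
    [0, 0, -0.01, 0],
    [0, 0, -0.006, 0],
    [0, 0, -0.003, 0],
    [0, 0, 0, 0],
    [0, 0, 0, 0],
  ],
)

```text
clock: 7.1
eef_pos: [0.4855, -0.2192, 0.1378]
tool_rot: [0.628, 0.778, -0.0, -0.001]
ft_force: [-0.9, -0.4, -3.0]
grip_width: 0.0153
```

Run:
```python
from h import *
im,d,o=shot('wrist','w3')
print({k:np.round(v,4).tolist() for k,v in o.items()})
from scipy.spatial.transform import Rotation as R
print(R.from_quat(o['tool_rot']).as_matrix().round(4))
W=pts('wrist','w3').reshape(420,560,3);np.save('pics/w3W.npy',W)
m=(im.min(2)>200);m[:150]=0;m[280:]=0
l,nn,st,ce=cv2.connectedComponentsWithStats((m&(W[...,2]>.09)).astype(np.uint8))
i=1+st[1:,4].argmax() if False else None
print(st[:6],ce[:6])
```

```text
{'clock': 7.1, 'joint_pos': [-0.4242, 0.3635, -0.0754, 1.133, -0.0, 0.9337], 'joint_vel': [-0.0, 0.0039, -0.0051, -0.0001, 0.0005, -0.0003], 'tau': [-0.0013, -43.3833, 24.962, -0.0834, 0.0616, 0.0003], 'eef_pos': [0.4855, -0.2192, 0.1378], 'tool_rot': [0.6279, 0.7783, -0.0001, -0.0005], 'ft_force': [-0.924, -0.3953, -3.0144], 'ft_torque': [-0.0157, 0.1454, -0.0026], 'grip_width': 0.0153}
[[-2.114e-01  9.774e-01 -1.000e-03]
 [ 9.774e-01  2.114e-01  4.000e-04]
 [ 6.000e-04 -9.000e-04 -1.000e+00]]
[[     0      0    560    420 228725]
 [   293    207    159     71   6475]] [[276.45465078 208.78617991]
 [387.07490347 234.71521236]]
```

View pics/w3.png

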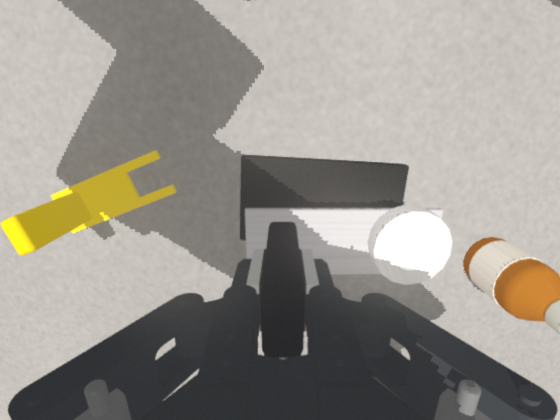

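Run:
```python
from h import *
z=np.load('pics/w3.npz');im=z['im'];W=np.load('pics/w3W.npy')
m=(im.min(2)>235);m[:200]=0;m[290:]=0;m[:,:360]=0;m[:,460:]=0
m=cv2.morphologyEx(m.astype(np.uint8),cv2.MORPH_OPEN,np.ones((9,9)))
print(m.sum());c,r,w=ell('wrist','w3',m,.1238);print(c,r,'depth',np.nanmedian(W[m>0],0))
d=c-z['p'][:2];a=np.radians(12.2);print('fork frame disc',d@[np.cos(a),np.sin(a)],d@[-np.sin(a),np.cos(a)])
pm=(im.min(2)>130)&(W[...,2]>.095)&(W[...,2]<.115);ys,xs=np.nonzero(pm);print(np.nanmedian(W[pm],0),xs.min(),xs.max(),ys.min(),ys.max())
print(np.linalg.norm(w-c,axis=1).std())
# top well
t=np.load('pics/top0.npz');ti=t['im'].astype(int)
mm=(ti[...,0]-ti[...,2]<12)&(ti.min(2)>150);k=np.zeros(mm.shape,bool);k[165:200,160:203]=1
mm=cv2.morphologyEx((mm&k).astype(np.uint8),cv2.MORPH_CLOSE,np.ones((3,3)))
print('well',[ell('top','top0',mm,h)[:2] for h in(.06,.052)])
dk=ray('top','top0',[(213,237),(138,228),(228,138),(155,130)],.06);print(dk)
hb=np.zeros(mm.shape,bool);hb[100:230,40:150]=1
print('housing z',np.nanpercentile(pts('top','top0').reshape(420,560,3)[...,2][hb],[50,90,99]))
cv2.imwrite('pics/w3c.png',cv2.resize(im[195:295,230:460],None,fx=3.4,fy=3.4,interpolation=cv2.INTER_CUBIC))
```

```text
3595
[ 0.55583685 -0.19845225] 0.01983883780948734 depth [ 0.55587704 -0.19807744  0.12307167]
fork frame disc 0.07318736922326703 0.005431110833842822
[ 0.51531545 -0.20875585  0.10905953] 245 559 205 333
0.0023846970208378122
well [(array([0.56721201, 0.11349472]), np.float64(0.0250800720907768)), (array([0.56916723, 0.11524171]), np.float64(0.02525126985111061))]
[[0.43399976 0.03316157 0.06      ]
 [0.45585143 0.21040118 0.06      ]
 [0.67757299 0.00263506 0.06      ]
 [0.69816199 0.1815459  0.06      ]]
housing z [0.1263688  0.13277194 0.13616393]
```

View pics/w3c.png

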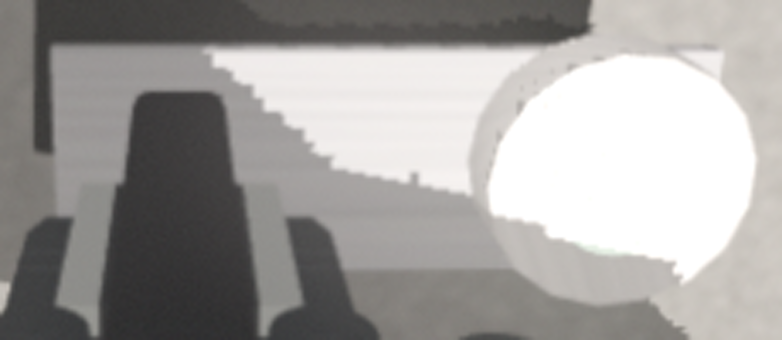

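Run:
```python
from h import *
from scipy.optimize import least_squares as ls
z=np.load('pics/w3.npz')
f=lambda a,h:ray('wrist','w3',np.array(a)/3.4+[230-.35,195-.35],h)[:,:2]
P=f([(757,165),(600,305),(488,180),(640,53),(686,283),(720,85),(555,297),(520,275)],.1235)
a=np.radians(12.2);C=np.array([[np.cos(a),np.sin(a)],[-np.sin(a),np.cos(a)]])
L=(P-z['p'][:2])@C.T
s=ls(lambda c:np.hypot(*(L-c).T)-.023,[.074,.003]);print(s.x,s.fun.round(4))
A=np.c_[2*L,np.ones(len(L))];q=np.linalg.lstsq(A,(L**2).sum(1),rcond=None)[0];print(q[:2],np.sqrt(q[2]+q[0]**2+q[1]**2))
# plate: top edge left corner, right corner, right lower
print((f([(52,45),(722,48)],.110)-z['p'][:2])@C.T, (f([(330,268),(520,268)],.110)-z['p'][:2])@C.T)
```

```text
[0.07252084 0.00202879] [-0.0003 -0.0004 -0.0004 -0.0002  0.     -0.0007 -0.0003 -0.0003]
[0.07256947 0.00190825] 0.022651648630810615
[[-0.02235443  0.02197622]
 [ 0.0932344   0.02152888]] [[ 0.02685009 -0.02051649]
 [ 0.06188938 -0.02072697]]
```

Emit:
send_rows(
  moves=[
    [0.003, 0, 0, 0],
    [0.006, 0, 0, 0],
    [0.01, 0, 0, 0],
    [0.014, 0, 0, 0],
    [0.018, 0, 0, 0],
    [0.02, 0.001, 0, 0],
    [0.02, 0.001, 0, 0],
    [0.02, 0.001, 0, 0],
    [0.02, 0.001, 0, 0],
    [0.02, 0.001, 0, 0],
    [0.02, 0.001, 0, 0],
    [0.02, 0.001, 0, 0],
    [0.02, 0.001, 0, 0],
    [0.02, 0, 0, 0],
    [0.021, 0, 0, 0],
    [0.018, 0, 0, 0],
    [0.014, 0, 0, 0],
    [0.01, 0, 0, 0],
    [0.006, 0, 0, 0],
    [0.004, 0, 0, 0],
  ],
)

```text
clock: 9.15
eef_pos: [0.429, 0.0801, 0.1384]
tool_rot: [0.628, 0.779, 0.0, 0.0]
ft_force: [-0.4, -0.1, -2.3]
grip_width: 0.0158
```

Emit:
send_rows(
  moves=[
    [0.002, 0, 0, 0],
    [0, 0, 0, 0],
    [0, 0, 0, 0],
    [0, 0, 0, 0],
  ],
)

```text
clock: 9.55
eef_pos: [0.4291, 0.081, 0.1383]
tool_rot: [0.628, 0.778, -0.0, 0.0]
ft_force: [0.2, 0.6, -2.3]
grip_width: 0.0155
```

Run:
```python
from h import *
im,d,o=shot('wrist','w4')
print({k:np.round(v,4).tolist() for k,v in o.items()})
W=pts('wrist','w4').reshape(420,560,3);np.save('pics/w4W.npy',W)
```

```text
{'clock': 9.55, 'joint_pos': [0.1866, 0.1841, -0.3212, 1.0655, -0.0001, 1.5453], 'joint_vel': [0.0005, -0.0008, -0.0022, 0.0028, -0.0005, 0.0014], 'tau': [0.066, -33.3976, 23.9432, -0.0964, 0.0081, -0.0002], 'eef_pos': [0.4291, 0.081, 0.1383], 'tool_rot': [0.6283, 0.778, -0.0, 0.0], 'ft_force': [0.1871, 0.6474, -2.3449], 'ft_torque': [-0.0993, 0.1009, 0.044], 'grip_width': 0.0155}
```

View pics/w4.png

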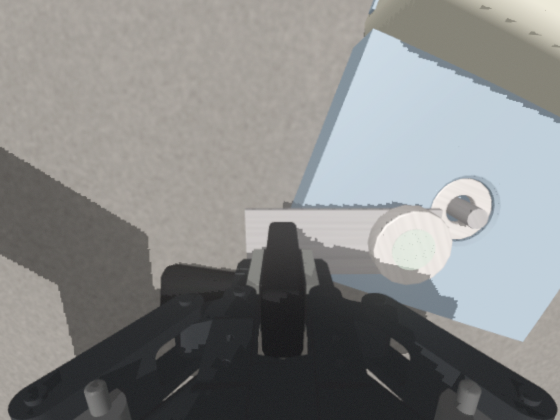

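The well is at (463,208), with the pin top near (477,216). The disc is still centred on the prongs at (411,246). I crop for an accurate measurement.

Run:
```python
from h import *
im=cv2.imread('pics/w4.png');c=im[165:290,360:510]
cv2.imwrite('pics/w4c.png',cv2.resize(c,None,fx=4.8,fy=4.8,interpolation=cv2.INTER_CUBIC))
W=np.load('pics/w4W.npy');m=np.zeros(W.shape[:2],bool);m[195:235,455:495]=1
p=m&(W[...,2]>.073);print(p.sum(),np.nanmedian(W[p],0),np.percentile(W[p][:,2],[50,90]))
```

```text
377 [0.56385169 0.11416553 0.07623107] [0.07623107 0.0771727 ]
```

View pics/w4c.png

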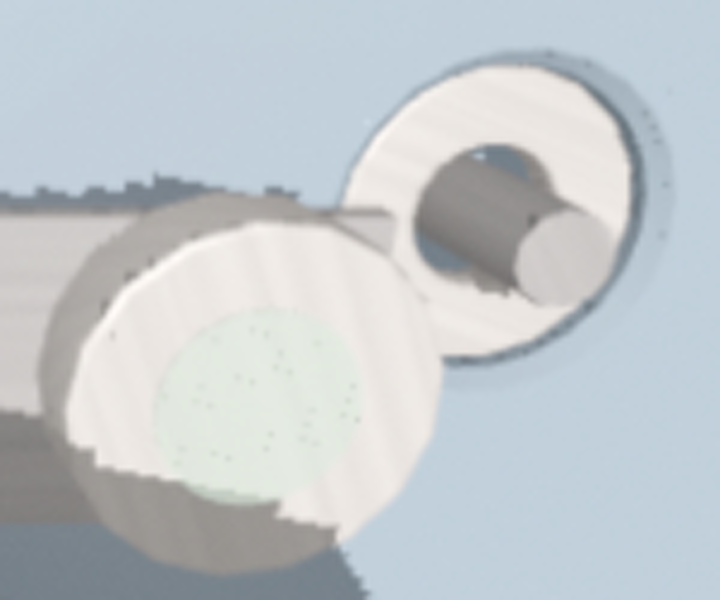

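Run:
```python
from h import *
z=np.load('pics/w4.npz')
f=lambda a,h:ray('wrist','w4',np.array(a)/4.8+[360-.4,165-.4],h)[:,:2]
a=np.radians(12.2);C=np.array([[np.cos(a),np.sin(a)],[-np.sin(a),np.cos(a)]])
def circ(P):
    L=(P-z['p'][:2])@C.T;A=np.c_[2*L,np.ones(len(L))];q=np.linalg.lstsq(A,(L**2).sum(1),rcond=None)[0];return q[:2].round(4),np.sqrt(q[2]+q[0]**2+q[1]**2).round(4)
for h in(.077,.0785,.08):print('pin',circ(f([(514,258),(614,258),(564,210),(560,306),(598,222),(600,292),(527,225)],h)))
print('disc',circ(f([(442,385),(66,410),(285,222),(225,574),(395,500),(115,310),(400,280),(130,540)],.1242)))
print('win',circ(f([(153,410),(361,395),(275,308),(235,504)],.1242)))
print('chamf',circ(f([(674,185),(640,105),(545,48),(655,255)],.06)))
print('seat outer ring r?',[circ(f([(342,205),(632,180),(515,66),(460,357),(615,120),(370,150),(575,310)],h)) for h in(.05,.054,.058)])
print('hole', [circ(f([(413,210),(480,145),(548,175),(440,265)],h)) for h in(.05,.058)])
```

```text
pin (array([0.1391, 0.0037]), np.float64(0.008))
pin (array([0.138 , 0.0042]), np.float64(0.0079))
pin (array([0.137 , 0.0047]), np.float64(0.0079))
disc (array([0.0727, 0.0018]), np.float64(0.0222))
win (array([0.0728, 0.0016]), np.float64(0.0125))
chamf (array([0.1391, 0.0042]), np.float64(0.0283))
seat outer ring r? [(array([0.1429, 0.0022]), np.float64(0.0253)), (array([0.1404, 0.0034]), np.float64(0.0249)), (array([0.1379, 0.0047]), np.float64(0.0244))]
hole [(array([0.1418, 0.0034]), np.float64(0.0117)), (array([0.1369, 0.0058]), np.float64(0.0113))]
```

Emit:
send_rows(
  moves=[
    [0, 0.003, 0, 0],
    [0.001, 0.006, 0, 0],
    [0.001, 0.009, 0, 0],
    [0, 0.01, 0, 0],
    [0, 0.01, 0, 0],
    [0, 0.01, 0, 0],
    [0, 0.009, 0, 0],
    [0, 0.006, 0, 0],
    [0.0004, 0.0026, 0, 0],
    [0, 0, 0, 0],
    [0, 0, 0, 0],
    [0, 0, 0.006, 0],
    [0, 0, 0.008, 0],
    [0, 0, 0.006, 0],
    [0, 0, 0.002, 0],
    [0, 0, 0, 0],
    [0, 0, 0, 0],
  ],
)

```text
clock: 11.3
eef_pos: [0.4926, 0.0976, 0.1163]
tool_rot: [0.628, 0.778, 0.0, 0.0]
ft_force: [0.1, 0.8, -1.5]
grip_width: 0.0151
```

Run:
```python
from h import *
im,d,o=shot('wrist','w5');im2,_,_=shot('top','top5')
print({k:np.round(v,4).tolist() for k,v in o.items() if k in('eef_pos','ft_force','clock')})
a=cv2.resize(im[170:300,340:500],None,fx=3.2,fy=3.2,interpolation=cv2.INTER_CUBIC);b=cv2.resize(im2[160:215,155:210],None,fx=5,fy=5,interpolation=cv2.INTER_CUBIC)
q=np.zeros((420,800,3),np.uint8);q[:a.shape[0],:a.shape[1]]=a;q[:b.shape[0],520:520+b.shape[1]]=b;cv2.imwrite('pics/c5.png',q)
```

```text
{'clock': 11.3, 'eef_pos': [0.4926, 0.0976, 0.1163], 'ft_force': [0.0603, 0.7717, -1.5333]}
```

View pics/c5.png

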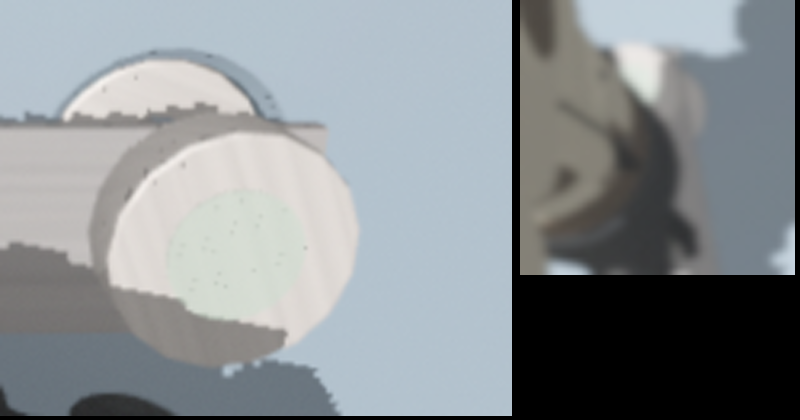

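Run:
```python
from h import *
from scipy.optimize import least_squares as ls
z=np.load('pics/w5.npz')
f=lambda a,h:ray('wrist','w5',np.array(a)/3.2+[340-.35,170-.35],h)[:,:2]
a=np.radians(12.2);C=np.array([[np.cos(a),np.sin(a)],[-np.sin(a),np.cos(a)]])
L=lambda P:(P-z['p'][:2])@C.T
d=L(f([(358,235),(108,255),(250,132),(215,366),(320,330),(160,165),(325,165),(135,325)],.1022))
ch=L(f([(283,115),(255,78),(215,55),(175,48),(135,54)],.06))
for n,p,r in(('disc',d,.0225),('disc',d,.023),('ch',ch,.0283),('ch',ch,.029)):
    s=ls(lambda c:np.hypot(*(p-c).T)-r,[.074,.0]);print(n,s.x,s.fun.round(4))
W=pts('wrist','w5').reshape(420,560,3)
print('disc z',np.nanmedian(W[235:255,395:425,2]))
```

```text
disc [0.07281305 0.00185202] [-0.0005  0.0002  0.0001 -0.0004  0.0007  0.0002 -0.001  -0.0011]
disc [0.07283199 0.00179789] [-0.001  -0.0003 -0.0003 -0.0009  0.0002 -0.0003 -0.0015 -0.0016]
ch [0.07404725 0.00118753] [ 0.0001 -0.0001 -0.0001  0.0001  0.0001]
ch [0.07375877 0.0004638 ] [ 0.0001 -0.0001 -0.      0.0001 -0.    ]
disc z 0.10192870163935264
```

Emit:
send_rows(
  moves=[
    [-0.0004, 0.0005, 0.002, 0],
    [0, 0, 0.003, 0],
    [0, 0, 0.001, 0],
    [0, 0, 0.001, 0],
    [0, 0, 0.001, 0],
    [0, 0, 0.001, 0],
    [0, 0, 0.001, 0],
    [0, 0, 0.001, 0],
    [0, 0, 0.001, 0],
    [0, 0, 0.001, 0],
    [0, 0, 0.001, 0],
    [0, 0, 0.001, 0],
    [0, 0, 0.0005, 0],
    [0, 0, 0, 0],
    [0, 0, 0, 0],
  ],
)

```text
clock: 12.9
eef_pos: [0.4932, 0.0973, 0.1008]
tool_rot: [0.628, 0.778, 0.0, 0.0]
ft_force: [-1.0, 0.4, -1.7]
grip_width: 0.0155
```

Run:
```python
from h import *
im,d,o=shot('wrist','w6');im2,_,_=shot('scene','sc6')
print({k:np.round(v,4).tolist() for k,v in o.items() if k in('eef_pos','ft_force','clock')})
W=pts('wrist','w6').reshape(420,560,3)
for x in (385,400,415,430,440):print(x,W[225:265:8,x,2].round(4))
a=cv2.resize(im[170:300,340:500],None,fx=3.2,fy=3.2,interpolation=cv2.INTER_CUBIC);b=cv2.resize(im2[240:320,290:380],None,fx=3,fy=3,interpolation=cv2.INTER_CUBIC)
q=np.zeros((420,800,3),np.uint8);q[:a.shape[0],:a.shape[1]]=a;q[:b.shape[0],520:520+b.shape[1]]=b;cv2.imwrite('pics/c6.png',q)
```

```text
{'clock': 12.9, 'eef_pos': [0.4932, 0.0973, 0.1008], 'ft_force': [-1.0317, 0.412, -1.6985]}
385 [0.0858 0.091  0.0905 0.0901 0.0901]
400 [0.0913 0.09   0.09   0.0907 0.0909]
415 [0.089  0.091  0.0905 0.0904 0.0919]
430 [0.091  0.0893 0.0913 0.0912 0.0909]
440 [0.0905 0.0896 0.0913 0.0899 0.0903]
```

View pics/c6.png

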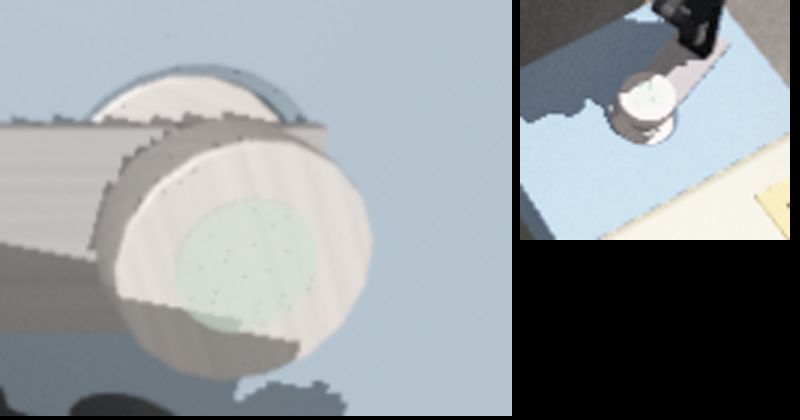

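Emit:
send_rows(
  moves=[
    [0, 0, 0.001, 0],
    [0, 0, 0, 0],
    [0, -0.002, 0, 0],
    [0, -0.004, 0, 0],
    [0, -0.005, 0, 0],
    [0, -0.006, 0, 0],
    [0, -0.008, 0, 0],
    [0, -0.008, 0, 0],
    [0, -0.008, 0, 0],
    [0, -0.008, 0, 0],
    [0, -0.007, 0, 0],
    [0, -0.004, 0, 0],
    [0, 0, 0, 0],
    [0, 0, 0, 0],
  ],
)

```text
clock: 14.4
eef_pos: [0.4348, 0.0847, 0.1]
tool_rot: [0.628, 0.778, 0.0, 0.0]
ft_force: [-0.4, -1.1, -2.2]
grip_width: 0.0148
```

Run:
```python
from h import *
im,d,o=shot('wrist','w7')
print({k:np.round(v,4).tolist() for k,v in o.items() if k in('eef_pos','ft_force','clock')})
W=pts('wrist','w7').reshape(420,560,3);np.save('pics/w7W.npy',W)
m=abs(W[...,2]-.0905)<.004;m[:,:400]=0;print(m.sum(),np.nanmedian(W[m],0))
A=np.c_[W[m][:,:2],np.ones(m.sum())];print(np.degrees(np.linalg.lstsq(A,W[m][:,2],rcond=None)[0][:2]))
cv2.imwrite('pics/c7.png',cv2.resize(im[150:300,350:550],None,fx=4,fy=4,interpolation=cv2.INTER_CUBIC))
```

```text
{'clock': 14.4, 'eef_pos': [0.4348, 0.0847, 0.1], 'ft_force': [-0.3981, -1.0583, -2.1981]}
5661 [0.55683311 0.12017671 0.09049223]
[0.52730159 0.25838479]
```

View pics/c7.png

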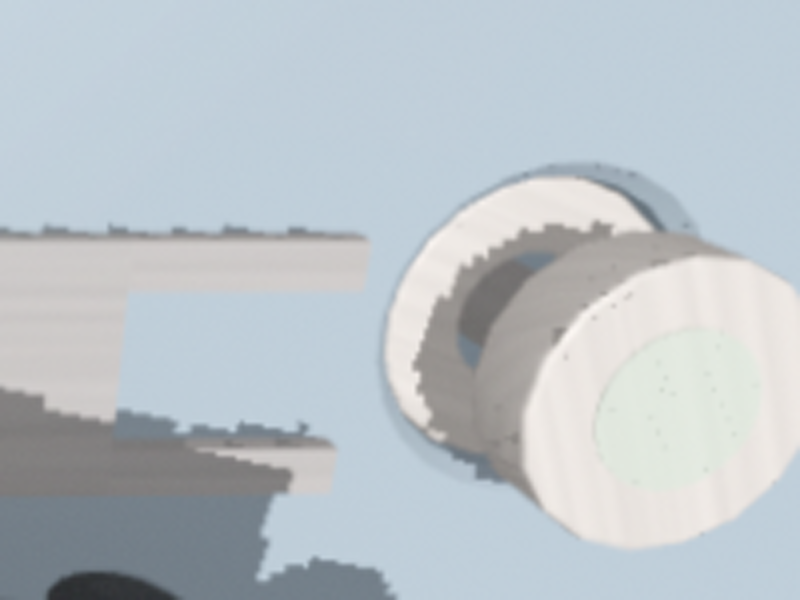

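Run:
```python
from h import *
from scipy.optimize import least_squares as ls
z=np.load('pics/w7.npz')
f=lambda a,h:ray('wrist','w7',np.array(a)/4+[350-.4,150-.4],h)[:,:2]
a=np.radians(12.2);C=np.array([[np.cos(a),np.sin(a)],[-np.sin(a),np.cos(a)]])
L=lambda P:(P-z['p'][:2])@C.T
d=L(f([(523,430),(720,255),(630,548),(570,322),(560,520),(720,528),(780,275)],.0906))
win=L(f([(595,420),(760,375),(700,328),(645,491)],.0906))
ch=L(f([(693,220),(650,183),(585,162),(530,172),(385,340),(440,260) ,(470,480),(400,420)],.06))
for n,p,r in(('disc',d,.023),('disc',d,.0225),('win',win,.0125),('ch',ch[:4],.0285),('ch',ch[[0,1,2,6,7]],.029)):
    s=ls(lambda c:np.hypot(*(p-c).T)-r,[.13,.0]);print(n,s.x,s.fun.round(4))
print(L(f([(370,238),(335,492)],.0718)))
W=np.load('pics/w7W.npy');print(np.nanmedian(W[212:222,380:430,2]))
```

```text
disc [0.13264214 0.00201455] [-0.0001 -0.0005 -0.0004  0.0001 -0.0006 -0.0002 -0.0007]
disc [0.132352   0.00199496] [ 0.0001  0.0001  0.      0.0004 -0.0003  0.0005 -0.0001]
win [0.13287828 0.00132092] [-0.     -0.      0.0001  0.0001]
ch [0.13316073 0.00125679] [ 0.0001 -0.0003  0.0003 -0.0001]
ch [0.13426921 0.00090993] [-0.0009 -0.0009  0.0001 -0.001  -0.0008]
[[ 0.0936491   0.02115598]
 [ 0.09471288 -0.02079344]]
0.07141919319520183
```

Emit:
send_rows(
  moves=[
    [0, 0, -0.01, 0],
    [0, 0, -0.015, 0],
    [0, 0, -0.015, 0],
    [0, 0.005, 0, 0],
    [0, 0.012, 0, 0],
    [0, 0.017, 0, 0],
    [0.001, 0.02, 0, 0],
    [0.0002, 0.02, 0, 0],
    [0, 0.02, 0, 0],
    [0, 0.018, 0, 0],
    [0, 0.013, 0, 0],
    [0, 0.007, 0, 0],
    [0, 0.002, 0, 0],
    [0, 0, 0, 0],
    [0, 0, 0, 0],
    [0, 0, 0, 0],
  ],
)

```text
clock: 16.05
eef_pos: [0.5647, 0.114, 0.1399]
tool_rot: [0.628, 0.778, -0.0, -0.0]
ft_force: [0.6, -0.2, -1.6]
grip_width: 0.0151
```

Run:
```python
from h import *
im,d,o=shot('wrist','w8');im2,_,_=shot('scene','sc8')
print({k:np.round(v,4).tolist() for k,v in o.items() if k in('eef_pos','ft_force','clock')})
a=cv2.resize(im,None,fx=.9,fy=.9);b=cv2.resize(im2[220:320,280:390],None,fx=2.5,fy=2.5,interpolation=cv2.INTER_CUBIC)
q=np.zeros((420,800,3),np.uint8);q[:a.shape[0],:a.shape[1]]=a;q[:b.shape[0],520:520+b.shape[1]]=b;cv2.imwrite('pics/c8.png',q)
```

```text
{'clock': 16.05, 'eef_pos': [0.5647, 0.114, 0.1399], 'ft_force': [0.5855, -0.1929, -1.6169]}
```

View pics/c8.png

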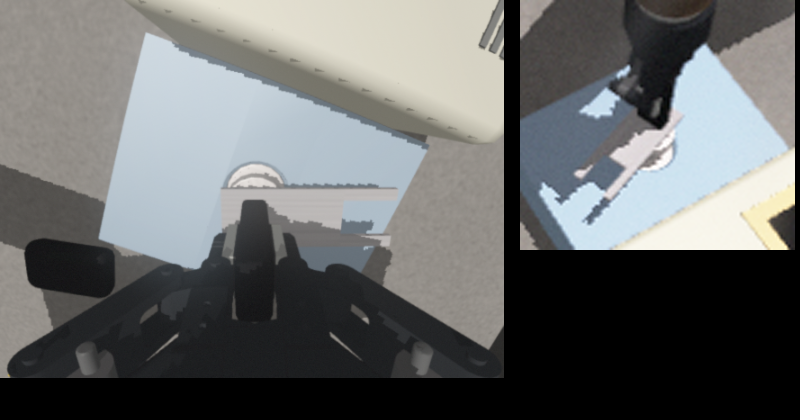

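The heel is above the well: the handle and the well are both at x≈255 in the scaled crop. I come down towards the disc.

Emit:
send_rows(
  moves=[
    [0, 0, 0.005, 0],
    [0, 0, 0.005, 0],
    [0, 0, 0.004, 0],
    [0, 0, 0, 0],
    [0, 0, 0, 0],
  ],
)

```text
clock: 16.65
eef_pos: [0.565, 0.1141, 0.1255]
tool_rot: [0.628, 0.778, -0.0, -0.0]
ft_force: [-0.2, -0.1, -2.2]
grip_width: 0.0155
```

Emit:
send_rows(
  moves=[
    [0, 0, 0.001, 0],
    [0, 0, 0.001, 0],
    [0, 0, 0.001, 0],
    [0, 0, 0.001, 0],
    [0, 0, 0.001, 0],
    [0, 0, 0, 0],
  ],
)

```text
clock: 17.25
eef_pos: [0.5654, 0.1141, 0.1211]
tool_rot: [0.628, 0.778, 0.0, 0.0]
ft_force: [-1.2, -0.9, 1.8]
grip_width: 0.0155
```

Emit:
send_rows(
  moves=[
    [0, 0, 0.001, 0],
    [0, 0, 0.001, 0],
    [0, 0, 0.001, 0],
    [0, 0, 0.001, 0],
    [0, 0, 0.001, 0],
  ],
)

```text
clock: 17.75
eef_pos: [0.5654, 0.1141, 0.1158]
tool_rot: [0.628, 0.778, 0.0, 0.0]
ft_force: [-0.2, -0.9, 1.8]
grip_width: 0.0154
```

Run:
```python
from h import *
im,d,o=shot('wrist','w9')
print({k:np.round(v,4).tolist() for k,v in o.items() if k in('eef_pos','ft_force','ft_torque','clock')})
cv2.imwrite('pics/c9.png',cv2.resize(im[150:300,200:460],None,fx=3,fy=3,interpolation=cv2.INTER_CUBIC))
```

```text
{'clock': 17.75, 'eef_pos': [0.5654, 0.1141, 0.1158], 'ft_force': [-0.1808, -0.9271, 1.8038], 'ft_torque': [-0.0443, 0.1157, 0.0146]}
```

View pics/c9.png

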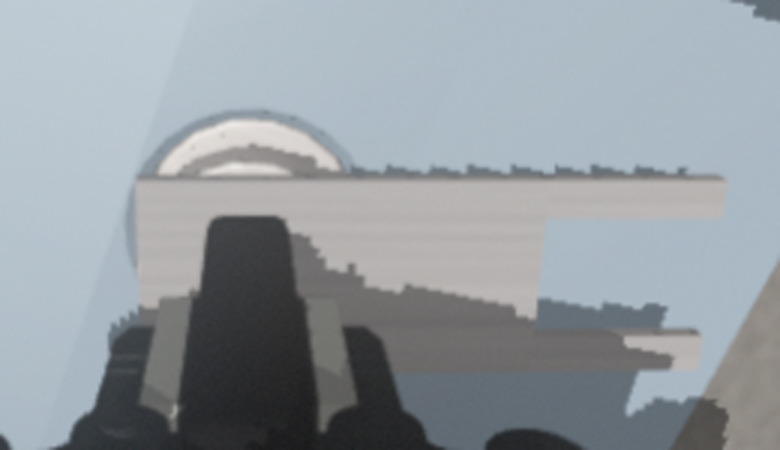

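Emit:
send_rows(
  moves=[
    [0, 0, 0.001, 0],
    [0, 0, 0.001, 0],
    [0, 0, 0.001, 0],
    [0, 0, 0.001, 0],
    [0, 0, 0.001, 0],
    [0, 0, 0.001, 0],
    [0, 0, 0.001, 0],
    [0, 0, 0.001, 0],
  ],
)

```text
clock: 18.6
eef_pos: [0.5654, 0.1142, 0.1078]
tool_rot: [0.628, 0.778, 0.0, 0.0]
ft_force: [0.7, -0.2, 2.2]
grip_width: 0.0154
```

Emit:
send_rows(
  moves=[
    [0, 0, 0.0004, 0],
    [0, 0, 0.0004, 0],
    [0, 0, 0.0004, 0],
    [0, 0, 0.0003, 0],
  ],
)

```text
clock: 19.0
eef_pos: [0.5654, 0.1141, 0.1064]
tool_rot: [0.628, 0.778, 0.0, 0.0]
ft_force: [1.4, -0.5, 1.6]
grip_width: 0.0159
```

Emit:
send_rows(
  moves=[
    [0, 0, 0.0003, 0],
    [0, 0, 0.0003, 0],
    [0, 0, 0.0002, 0],
    [0, 0, 0.0002, 0],
  ],
)

```text
clock: 19.4
eef_pos: [0.5653, 0.1141, 0.1053]
tool_rot: [0.628, 0.778, 0.0, 0.0]
ft_force: [1.2, -0.5, 2.3]
grip_width: 0.0155
```

Emit:
send_rows(
  moves=[
    [0, 0, 0.0002, 0],
    [0, 0, 0.0002, 0],
    [0, 0, 0.0002, 0],
    [0, 0, 0.0002, 0],
  ],
)

```text
clock: 19.8
eef_pos: [0.5653, 0.1141, 0.1046]
tool_rot: [0.628, 0.778, 0.0, 0.0]
ft_force: [1.7, 0.6, 1.4]
grip_width: 0.0155
```

Emit:
send_rows(
  moves=[
    [0, 0, 0.0002, 0],
    [0, 0, 0.0002, 0],
    [0, 0, 0.0002, 0],
    [0, 0, 0.0002, 0],
  ],
)

```text
clock: 20.2
eef_pos: [0.5653, 0.1142, 0.1037]
tool_rot: [0.628, 0.778, 0.0, 0.0]
ft_force: [2.2, 0.2, 1.6]
grip_width: 0.0158
```

Emit:
send_rows(
  moves=[
    [0, 0, 0.0002, 0],
    [0, 0, 0.0002, 0],
    [0, 0, 0.0002, 0],
    [0, 0, 0.0002, 0],
  ],
)

```text
clock: 20.6
eef_pos: [0.5653, 0.1141, 0.103]
tool_rot: [0.628, 0.778, 0.0, 0.0]
ft_force: [1.0, 0.5, 2.2]
grip_width: 0.0155
```

Run:
```python
from h import *
im,d,o=shot('wrist','w10')
print({k:np.round(v,4).tolist() for k,v in o.items() if k in('eef_pos','ft_force','ft_torque','clock')})
cv2.imwrite('pics/c10.png',cv2.resize(im[150:300,200:460],None,fx=3,fy=3,interpolation=cv2.INTER_CUBIC))
```

```text
{'clock': 20.6, 'eef_pos': [0.5653, 0.1141, 0.103], 'ft_force': [0.9864, 0.4604, 2.2424], 'ft_torque': [0.0673, -0.3912, -0.0244]}
```

View pics/c10.png

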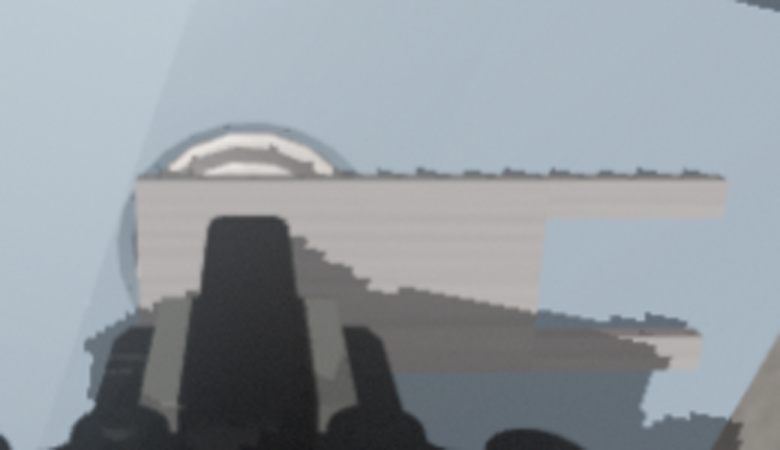

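Emit:
send_rows(
  moves=[
    [0, 0, 0.0002, 0],
    [0, 0, 0.0002, 0],
    [0, 0, 0.0002, 0],
    [0, 0, 0.0002, 0],
  ],
)

```text
clock: 21.05
eef_pos: [0.5653, 0.1141, 0.1021]
tool_rot: [0.628, 0.778, 0.0, 0.0]
ft_force: [2.3, -0.0, 1.4]
grip_width: 0.0157
```

Emit:
send_rows(
  moves=[
    [0, 0, 0.0002, 0],
    [0, 0, 0.0002, 0],
    [0, 0, 0.0002, 0],
    [0, 0, 0.0002, 0],
  ],
)

```text
clock: 21.45
eef_pos: [0.5653, 0.1141, 0.1013]
tool_rot: [0.628, 0.778, 0.0, 0.0]
ft_force: [2.2, -0.6, 2.4]
grip_width: 0.0154
```

Emit:
send_rows(
  moves=[
    [0, 0, 0.0002, 0],
    [0, 0, 0.0002, 0],
    [0, 0, 0.0002, 0],
    [0, 0, 0.0002, 0],
  ],
)

```text
clock: 21.85
eef_pos: [0.5653, 0.1141, 0.1008]
tool_rot: [0.628, 0.778, 0.0, 0.0]
ft_force: [0.8, 0.2, 4.8]
grip_width: 0.0153
```

Emit:
send_rows(
  moves=[
    [0, 0, 0.0002, 0],
    [0, 0, 0.0002, 0],
    [0, 0, 0, 0],
  ],
)

```text
clock: 22.15
eef_pos: [0.5653, 0.1142, 0.1006]
tool_rot: [0.628, 0.778, 0.0, 0.0]
ft_force: [1.0, 0.6, 5.5]
grip_width: 0.0153
```

Emit:
send_rows(
  moves=[
    [0, 0, 0.0002, 0],
    [0, 0, 0.0002, 0],
    [0, 0, 0, 0],
  ],
)

```text
clock: 22.45
eef_pos: [0.5653, 0.1141, 0.1004]
tool_rot: [0.628, 0.778, 0.0, 0.0]
ft_force: [-0.2, 0.2, 7.2]
grip_width: 0.0157
```

Emit:
send_rows(
  moves=[
    [0, 0, 0.0002, 0],
    [0, 0, 0.0002, 0],
    [0, 0, 0.0002, 0],
    [0, 0, 0, 0],
  ],
)

```text
clock: 22.85
eef_pos: [0.5653, 0.1141, 0.1002]
tool_rot: [0.628, 0.778, 0.0, 0.0]
ft_force: [-0.8, -0.3, 9.2]
grip_width: 0.0152
```

Emit:
send_rows(
  moves=[
    [0, 0, 0.0002, 0],
    [0, 0, 0.0002, 0],
    [0, 0, 0, 0],
  ],
)

```text
clock: 23.15
eef_pos: [0.5653, 0.1142, 0.1001]
tool_rot: [0.628, 0.778, 0.0, 0.0]
ft_force: [0.3, -0.8, 10.2]
grip_width: 0.0149
```

Emit:
send_rows(
  moves=[
    [0, 0, 0.0002, 0],
    [0, 0, 0.0002, 0],
    [0, 0, 0.0002, 0],
    [0, 0, 0.0002, 0],
    [0, 0, 0, 0],
  ],
)

```text
clock: 23.65
eef_pos: [0.5654, 0.1141, 0.0998]
tool_rot: [0.628, 0.778, 0.001, 0.0]
ft_force: [-2.5, -0.7, 12.1]
grip_width: 0.0152
```

Emit:
send_rows(
  moves=[
    [0, 0, 0, 0],
  ],
)

```text
clock: 23.75
eef_pos: [0.5653, 0.1142, 0.0998]
tool_rot: [0.628, 0.778, 0.001, 0.0]
ft_force: [-1.4, -0.4, 12.1]
grip_width: 0.0155
```

Emit:
send_rows(
  moves=[
    [0, 0, 0.0002, 0],
    [0, 0, 0.0002, 0],
    [0, 0, 0.0002, 0],
    [0, 0, 0, 0],
  ],
)

```text
clock: 24.15
eef_pos: [0.5654, 0.1141, 0.0996]
tool_rot: [0.628, 0.778, 0.001, 0.001]
ft_force: [-1.9, -0.3, 15.1]
grip_width: 0.015
```

Emit:
send_rows(
  moves=[
    [0, 0, 0, 0],
    [0, 0, 0, 0],
  ],
)

```text
clock: 24.35
eef_pos: [0.5654, 0.1142, 0.0996]
tool_rot: [0.628, 0.778, 0.001, 0.001]
ft_force: [-1.7, -0.3, 13.6]
grip_width: 0.0154
```

Emit:
send_rows(
  moves=[
    [0, 0, 0.0002, 0],
    [0, 0, 0, 0],
    [0, 0, 0, 0],
  ],
)

```text
clock: 24.65
eef_pos: [0.5654, 0.1142, 0.0996]
tool_rot: [0.628, 0.778, 0.001, 0.001]
ft_force: [-1.5, -1.3, 15.2]
grip_width: 0.015
```

Emit:
send_rows(
  moves=[
    [0, 0, 0, 0],
    [0, 0, 0, 0],
    [0, 0, 0, 0],
  ],
)

```text
clock: 24.95
eef_pos: [0.5654, 0.1142, 0.0996]
tool_rot: [0.628, 0.778, 0.001, 0.001]
ft_force: [-2.3, -0.2, 14.9]
grip_width: 0.0154
```

Emit:
send_rows(
  moves=[
    [0, 0, 0, 0],
    [0, 0, 0, 0],
    [0, 0, 0, 0],
  ],
)

```text
clock: 25.25
eef_pos: [0.5654, 0.1141, 0.0996]
tool_rot: [0.628, 0.778, 0.001, 0.001]
ft_force: [-2.4, -1.6, 15.6]
grip_width: 0.0156
```

Emit:
send_rows(
  moves=[
    [0, 0, -0.001, 0],
    [0, 0, -0.001, 0],
    [0, 0, -0.001, 0],
    [0, 0, -0.002, 0],
    [0, 0, -0.004, 0],
    [0, 0, -0.008, 0],
    [0, 0, -0.01, 0],
    [0, 0, -0.01, 0],
    [0, -0.01, -0.003, 0],
    [0, -0.02, 0, 0],
    [0, -0.03, 0, 0],
    [0, -0.03, 0, 0],
    [0, -0.03, 0, 0],
    [0, -0.02, 0, 0],
    [0, 0, 0, 0],
    [0, 0, 0, 0],
  ],
)

```text
clock: 26.85
eef_pos: [0.4285, 0.0845, 0.1378]
tool_rot: [0.628, 0.778, 0.001, 0.001]
ft_force: [1.1, 0.9, -2.0]
grip_width: 0.0154
```

Run:
```python
from h import *
im,d,o=shot('wrist','w11')
print({k:np.round(v,4).tolist() for k,v in o.items() if k in('eef_pos','ft_force','ft_torque','clock')})
W=pts('wrist','w11').reshape(420,560,3);np.save('pics/w11W.npy',W)
m=np.zeros(W.shape[:2],bool);m[170:260,430:520]=1
m&=(W[...,2]>.0635)&(W[...,2]<.08);print(m.sum(),np.nanmedian(W[m],0))
m2=cv2.erode(m.astype(np.uint8),np.ones((3,3)))>0
A=np.c_[W[m2][:,:2],np.ones(m2.sum())];print(np.degrees(np.linalg.lstsq(A,W[m2][:,2],rcond=None)[0][:2]))
dk=W[100:160,400:450,2];print('deck',np.nanmedian(dk))
cv2.imwrite('pics/c11.png',cv2.resize(im[140:290,360:560],None,fx=4,fy=4,interpolation=cv2.INTER_CUBIC))
```

```text
{'clock': 26.85, 'eef_pos': [0.4285, 0.0845, 0.1378], 'ft_force': [1.0745, 0.9167, -1.9908], 'ft_torque': [-0.0161, -0.0112, 0.013]}
2701 [0.56238715 0.11551987 0.0682451 ]
[0.31069152 0.02311259]
deck 0.059350236459700695
```

View pics/c11.png

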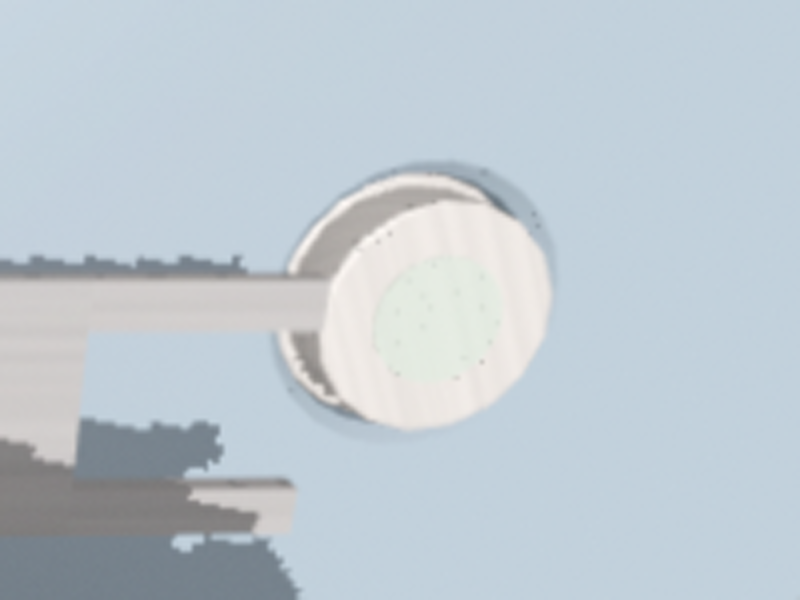

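The disc is level (slope under 0.4°), about 8.7 mm proud of the deck and inside the well at crop (437,315). Now I carry the fork back.

Emit:
send_rows(
  moves=[
    [-0.006, 0, 0, 0],
    [-0.012, 0, 0, 0],
    [-0.02, 0, 0, 0],
    [-0.025, -0.001, 0, 0],
    [-0.025, -0.001, 0, 0],
    [-0.025, -0.001, 0, 0],
    [-0.025, -0.001, 0, 0],
    [-0.025, -0.001, 0, 0],
    [-0.025, -0.001, 0, 0],
    [-0.025, -0.001, 0, 0],
    [-0.025, -0.001, 0, 0],
    [-0.025, 0, 0, 0],
    [-0.02, 0, 0, 0],
    [-0.015, 0, 0, 0],
    [-0.008, 0, 0, 0],
    [-0.0036, 0, 0, 0],
    [0, 0, 0, 0],
    [0, 0, 0, 0],
  ],
)

```text
clock: 28.7
eef_pos: [0.4858, -0.2191, 0.137]
tool_rot: [0.628, 0.779, 0.0, -0.0]
ft_force: [0.3, 0.1, -1.6]
grip_width: 0.0155
```

Run:
```python
from h import *
im,d,o=shot('wrist','w12')
print({k:np.round(v,4).tolist() for k,v in o.items() if k in('eef_pos','ft_force','tool_rot','clock')})
W=pts('wrist','w12').reshape(420,560,3)
for n in('w3','w12'):
    w=pts('wrist',n).reshape(420,560,3);print(n,[np.nanmedian(w[215:225,a:b],0)[0].round(4) if 0 else np.nanmedian(w[212:225,a:b,2]).round(4) for a,b in((250,265),(310,350),(350,370))])
cv2.imwrite('pics/c12.png',cv2.resize(im[140:300,220:480],None,fx=3,fy=3,interpolation=cv2.INTER_CUBIC))
```

```text
{'clock': 28.7, 'eef_pos': [0.4858, -0.2191, 0.137], 'tool_rot': [0.6276, 0.7785, 0.0001, -0.0003], 'ft_force': [0.3148, 0.0924, -1.5505]}
w3 [np.float64(0.1093), np.float64(0.1092), np.float64(0.109)]
w12 [np.float64(0.1084), np.float64(0.1084), np.float64(0.1085)]
```

View pics/c12.png

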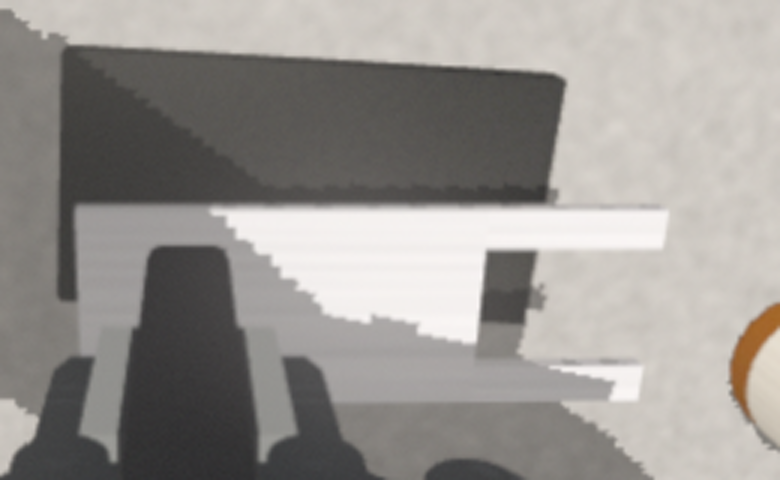

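Emit:
send_rows(
  moves=[
    [0, 0, 0.01, 0],
    [0, 0, 0.02, 0],
    [0, 0, 0.02, 0],
    [0, 0, 0.02, 0],
    [0, 0, 0.012, 0],
    [0, 0, 0.006, 0],
    [0, 0, 0.002, 0],
    [0, 0, 0, 0],
    [0, 0, 0, 0],
  ],
)

```text
clock: 29.65
eef_pos: [0.4868, -0.2201, 0.048]
tool_rot: [0.628, 0.778, 0.0, 0.001]
ft_force: [0.3, -1.1, -2.6]
grip_width: 0.0154
```

Emit:
send_rows(
  moves=[
    [0, 0, 0.0005, 0],
    [0, 0, 0.0005, 0],
    [0, 0, 0.0005, 0],
    [0, 0, 0.0005, 0],
    [0, 0, 0, 0],
  ],
)

```text
clock: 30.15
eef_pos: [0.486, -0.2198, 0.0451]
tool_rot: [0.628, 0.778, -0.0, -0.0]
ft_force: [-0.4, -0.8, -2.3]
grip_width: 0.0156
```

Emit:
send_rows(
  moves=[
    [0, 0, 0.0003, 0],
    [0, 0, 0.0003, 0],
    [0, 0, 0.0003, 0],
    [0, 0, 0.0003, 0],
    [0, 0, 0, 0],
  ],
)

```text
clock: 30.65
eef_pos: [0.486, -0.2198, 0.0441]
tool_rot: [0.628, 0.778, -0.0, 0.0]
ft_force: [-0.9, 0.7, -0.8]
grip_width: 0.0155
```

Emit:
send_rows(
  moves=[
    [0, 0, 0.0003, 0],
    [0, 0, 0.0003, 0],
    [0, 0, 0, 0],
  ],
)

```text
clock: 30.95
eef_pos: [0.486, -0.2198, 0.0441]
tool_rot: [0.628, 0.778, 0.0, 0.0]
ft_force: [-3.0, 1.0, 4.9]
grip_width: 0.0154
```

Emit:
send_rows(
  moves=[
    [0, 0, 0, 0],
    [0, 0, 0, 0],
    [0, 0, 0, 0],
    [0, 0, 0, 0],
    [0, 0, 0, 0],
    [0, 0, 0, 0],
    [0, 0, -0.005, 0],
    [0, 0, -0.01, 0],
    [0, 0, -0.02, 0],
    [0, 0, -0.03, 0],
    [0, 0, -0.04, 0],
    [0, 0, -0.04, 0],
    [0, 0, -0.03, 0],
    [0, 0, -0.01, 0],
    [0, 0, 0, 0],
    [0, 0, 0, 0],
  ],
  claw=0.1,
)

```text
clock: 32.55
eef_pos: [0.4854, -0.2195, 0.2272]
tool_rot: [0.628, 0.778, -0.0, -0.001]
ft_force: [-0.1, -0.1, -1.1]
grip_width: 0.0471
```

Run:
```python
from h import *
im,d,o=shot('wrist','w13');im2,_,_=shot('scene','sc13')
print({k:np.round(v,4).tolist() for k,v in o.items() if k in('eef_pos','ft_force','grip_width','clock')})
W=pts('wrist','w13').reshape(420,560,3);z=W[...,2]
m=np.zeros(z.shape,bool);m[120:240,200:360]=1
print('handle',np.nanmedian(W[m&(z>.088)],0)); p=m&(z<.02)&(z>.013)&(im.min(2)>110);print('plate',p.sum(),np.nanmedian(W[p],0))
A=np.c_[W[p][:,:2],np.ones(p.sum())];print(np.degrees(np.linalg.lstsq(A,W[p][:,2],rcond=None)[0][:2]))
a=cv2.resize(im,None,fx=.8,fy=.8);b=im2[100:350,200:550]
q=np.zeros((340,800,3),np.uint8);q[:336,:448]=a;q[:250,450:]=b;cv2.imwrite('pics/c13.png',q)
```

```text
{'clock': 32.55, 'eef_pos': [0.4854, -0.2195, 0.2272], 'ft_force': [-0.1223, -0.0655, -1.0822], 'grip_width': 0.0471}
handle [ 0.48518231 -0.21944812  0.09316361]
plate 2306 [ 0.51729597 -0.2135006   0.0154612 ]
[-0.1110227  -0.04666586]
```

View pics/c13.png

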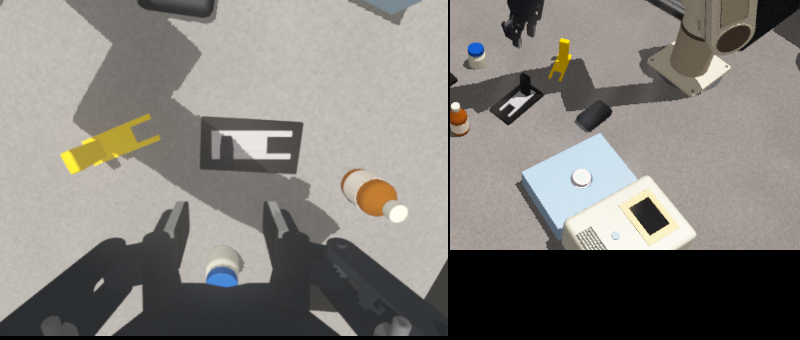

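The fork lies flat on its rest at (252,145), and the disc sits in the well at (581,178). The bottle, jar and mouse look undisturbed. I hand in.

```bash
python3 -c "
from workcell import order
print(order.job_done())"
```

```text
the job is handed in; nothing more can be done
None
```

The job is done and handed in at about 33 s of the 72 s allowed. I took the steel fork by its black handle and carried the disc level to the spectrometer. I set it on the lift pin within about 1 mm of the well's centre and drew the fork out from under it. With the fork's heel I pressed the disc down until the force rose steeply, held it there for about 0.6 s, and put the fork back on its rest.

- **Press force:** Over the final hold the wrist read about 15.2 N, which is about 17 N on the disc once the fork's own weight is added back. Less about 5 N of pin friction, that leaves roughly 12 N on the seat. Single readings scatter by about 0.7 N; the highest was 15.6 N (about 17.6 N on the disc).
- **Disc:** It is level to within 0.4° and stands about 8.7 mm proud of the deck, which fits the allowed seat range.
- **Fork:** It lies flat within about 0.1°. Its handle is within about 1 mm of where it stood at the start.
- **Bystanders:** I never approached the bottle, jar or mouse, and they look unmoved in the last pictures. I did not measure their final positions.

Sideways force rose to about 2 N while the disc entered the well, possibly from brushing the well's edge. It faded once the disc seated, and the later level check was fine. I looked for tilt only in pictures before and after the press; while the fork covered the disc, little of it could be seen.

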